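# Run the end-of-day report on the bakery till and take out its key

### The job

Run the end-of-day report on the cash register: turn the key in its mode lock clockwise all the way to the stop, leave it there and press the big square total key at the lower right of the keyboard fully down. Then turn the key back to about Off, feel for the one position where it comes out (do not go on into the programming position), draw it out and lay it in the small wooden tray. Press none of the keys beside the total key, and leave the other things on the counter where they are.

Things in the scene. Friction and masses are not known exactly. Their poses are not given: they have to be found in the camera images.
- register: Grey cash register, fixed: 360 deep (x), 340 wide (y), origin under its centre, front to -x, +y the clerk's left. Drawer base 85 high; a keyboard panel slopes up 20 degrees from 95 high at x -170 to 190 high at x 90; behind it a flat deck 190 high with a printer cover (right, 30 high) and a display (middle, 48 high). Key caps stand 7 above the panel.
- lock: Round steel mode lock, 36 wide, 6 above the panel, upper left (at 20, 100, 171 in the register's frame). Origin: centre of its face; z: the panel's normal, 20 degrees from vertical towards the clerk, along which the key comes out; x: up the slope. White marks on the panel round it: the longest, at +x, is Off; programming 1.05 rad anticlockwise; three more 0.7 rad apart clockwise.
- mode (a joint): Angle of the lock's rotor, rad, clockwise positive looking at the face: -1.05 programming, 0 the Off mark, 0.7 registering (where it starts), 1.4 and 2.1 reports; stops at -1.1 and 2.1, no clicks between. Friction of 0.04 N m holds it where it is left. The key drives it with about 0.1 rad of play either way. Off counts within 0.65 of the mark.
- key: Key in the lock, 30 g: plastic head 28 wide (x), 9 thick (y), z 5 to 31; steel stem 8 across down to z -20; nub at z -5 to -10, reaching 9 towards +x, that passes the face only at its notch. The face ring sits a little turned: the notch is up to 0.3 rad either side of the Off mark; the key draws freely within 0.15 of it. Home: origin and z as the lock's. At mode m its x is m clockwise of lock x.
- total (a joint): Travel of the total key, m: 0 up, 0.0045 fully down; springy, 1.4 N to start and 3.4 N to bottom.
- total_top (a point): Centre of the top of the total key, the largest cap (38 x 38, top 12 above the panel, 3 above its neighbours), lower right of the keyboard; z is the panel's normal, x up the slope. It moves along -z when pressed.
- subtotal (a joint): Travel of the narrow key (38 x 18) just left of the total key, m, same spring; must stay up.
- charge (a joint): Travel of the low wide key (18 x 38) just up the slope from the total key, m, same spring; must stay up.
- dish: Small open dark wooden tray standing fixed on the counter left of the register, outside 130 (its x) x 110 (its y) x 20 high, walls 5, floor 5 thick; origin at the centre of its underside.
- sign_a: Bystander: price sign on a clear round foot (44 wide), 98 high, card 75 wide, standing on the counter in front of and left of the tray; origin under the foot.
- sign_b: Bystander: another such price sign, on the counter behind the tray.
- terminal: Bystander: dark card terminal lying on the counter, 165 x 75 x 30; origin under its centre.
- tongs: Bystander: steel bread tongs lying on the counter right of the register, 250 long, 24 high.
- roll: Bystander: spare white receipt roll, 56 wide, 57 high, standing on the register's rear deck behind the lock; origin under it.
- pen: Bystander: black pen on the counter, 130 long.

How it is judged (in metres and radians):
On the way, in this order (a step that is already met when the one before it is completed fails the run):
1. the key has turned the mode switch clockwise to its stop (value of joint mode above 1.95 rad), for 0.2 s.
2. the total key is pressed down while the switch is at the stop (value of joint total above 0.0035 m and value of joint mode above 1.9 rad), for 0.1 s.
3. the switch is back at Off, the key still in the lock (value of joint mode between -0.65 and 0.65 rad and distance between key and lock below 0.01 m), for 0.1 s.
At the end, for the whole second after the job is handed in: The mode switch stands at Off (within 0.65 rad of the mark), the total key is up again, and the key lies (tipped over, not standing) at rest in the tray, its origin inside the walls and under 30 mm above the counter (value of joint mode between -0.65 and 0.65 rad and value of joint total below 0.001 m and x of key in the frame of dish between -0.06 and 0.06 m and y of key in the frame of dish between -0.05 and 0.05 m and z of key in the frame of dish between 0 and 0.03 m and linear speed of key below 0.02 m/s and angle between key's own z axis and vertical above 0.9 rad); the robot touches nothing.
It fails at once if the switch is turned past Off into the programming position (value of joint mode below -0.9 rad).
It fails at once if a key beside the total key is pressed (value of joint any of subtotal, charge above 0.003 m).
It fails at once if a bystander is knocked over or moved more than 30 mm (distance of any of sign_a, sign_b, terminal, tongs, roll, pen from where it was at the start of the episode above 0.03 m or angle between any of sign_a, sign_b, roll's own z axis and vertical above 0.6 rad).
It also fails if it takes over 69 s, if anything falls off the work surface, if the arm or the gripper's body presses on something with over 40 N, if the wrist force passes 120 N, or if a joint passes its speed limit or range.

### The arm

A 6-joint arm with a two-finger parallel gripper is mounted at the origin on the work surface. World frame = base frame: x ahead of the robot, y to its left, z up, the work surface at z = 0. Lengths are in mm, angles in rad, forces in N, time in s.
With the tool pointing down it reaches from about 400 to 825 mm from the base axis. Payload 7 kg.
Tool frame: the origin (TCP) lies at the very end of the fingers, on their centre line; the grasp point (between the pads) lies 19 mm behind it; z points along the fingers, y is the direction in which the jaws open and shut (so a half turn about z gives the same grasp; the last joint's range is limited). The gripper opens to 88 mm and grips with 3 to 60 N. Pads are 19 mm wide; open, the fingers measure 130 mm over their backs; the gripper's body (78 mm by 193 mm) begins 47 mm behind the grasp point.
Start: joints at [-0.979, 0.359, 0.012, 0, -1.224, -0.288], TCP at [201.898, -644.075, 226.561] pointing down, gripper open.
Joint ranges: [-3.07, 3.07], [-1.43, 2.12], [-1.02, 1.25], [-3.03, 1.67], [-3.05, -0], [-3.03, 3.03]. Speed limits (rad/s): [2.39, 2.39, 3.01, 3.14, 3.14, 3.14].

### API

Orientations are given as a unit quaternion [x, y, z, w].
In Python, from plant import bot gives the robot as it stands. Calls block until the motion is done:
- bot.move_ptp(position, orientation): joint-space move of the TCP to a pose.
- bot.line_to(position, velocity=150, ori=None): straight line of the TCP; ori=None keeps the orientation; velocity is the mean speed in mm/s.
- bot.move_joints(angles): joint-space move.
- bot.move_gripper(opening, force=None): finger opening in mm; force is the grip in N (None keeps the last); returns when the fingers have stopped.
- bot.pause(seconds).
- bot.solve_ik(position, orientation): joint angles nearest the present ones, or None.
- bot.read_state(): the state.
- bot.camera(name): name is "side" or "top" or "wrist"; returns the picture (400x640x3 uint8, red, green, blue); there is no depth.
- bot.get_calibration(name): a dict with "fx", "fy", "cx", "cy" (pixels), "view" (4x4, takes a point from world to camera coordinates); the wrist camera has in their place "T_tool_cam" (4x4, takes a point from camera to tool coordinates, whose origin is the TCP and whose axes are the flange's). Camera axes: x right, y up, looking along -z (the intrinsics and any distortion apply to the point x, -y, -z); pixel columns grow to the right and rows downward; lengths in mm; the calibration is good to about 2 mm. A picture is of the moment at which its call begins: read the wrist's pose just before it. get_calibration takes no time and is no camera call.
A pose or a line that the arm cannot do raises bot.Unreachable and nothing moves.
- bot.close_job(): hands the job in, once; it reports no verdict.
The state is a dict: "t": time; "joint_pos": joint angles; "qvel": joint speeds; "tau": joint torques, N m; "tcp_pos": TCP position; "eef_rot": TCP orientation; "contact_force": force on the tool from outside, world axes, zero at the start; "moment": the same for the moment, N m; "width": finger opening in mm.
Only numpy, scipy, OpenCV 4.12 (cv2) and the standard library are available. Lean on these libraries where they do the work, as an engineer would, in place of code of your own. Each camera call takes 0.05 s, during which the arm holds its last target. There are 200 camera calls.

## Working session

There is one attempt and no reset: what is moved stays moved. The work goes in short steps, each a Python script; the robot and the scene stay as the last script left them, time stands still between calls to the robot, and variables do not carry over. Pictures are saved under pics/ and viewed, on a budget of 10 in all, crops included, one or two more only if the job needs it, and the job is handed in when it is done.

```bash
ls; mkdir -p pics
python3 - <<'E'
from plant import bot
import cv2
for n in ("top","side"):
    im=bot.camera(n); cv2.imwrite(f"pics/{n}0.png",im[:,:,::-1]); print(n,bot.get_calibration(n))
print(bot.get_calibration("wrist")); print(bot.read_state())
E
```

```text
pics
top {'fx': 406.86712444782415, 'fy': 406.86712444782415, 'cx': 323.44302856686096, 'cy': 200.3229292546914, 'view': array([[-7.09754477e-03, -9.99745094e-01,  2.14329702e-02,
        -2.79905601e+01],
       [ 9.83976423e-01, -3.16375571e-03,  1.78270554e-01,
        -5.57937429e+02],
       [-1.78157303e-01,  2.23548205e-02,  9.83748056e-01,
        -1.35663913e+03],
       [ 0.00000000e+00,  0.00000000e+00,  0.00000000e+00,
         1.00000000e+00]])}
side {'fx': 469.628844379905, 'fy': 469.628844379905, 'cx': 324.58404139839115, 'cy': 203.11448666085045, 'view': array([[-7.31180556e-01, -6.82138356e-01, -7.89033910e-03,
         3.63490785e+02],
       [ 4.69865137e-01, -5.11963992e-01,  7.19110300e-01,
        -3.49554382e+02],
       [-4.94572288e-01,  5.22092074e-01,  6.94851148e-01,
        -1.20214376e+03],
       [ 0.00000000e+00,  0.00000000e+00,  0.00000000e+00,
         1.00000000e+00]])}
{'fx': 276.331965070788, 'fy': 276.331965070788, 'cx': 323.55658612372287, 'cy': 193.31387581589502, 'T_tool_cam': array([[-1.85534813e-03,  9.67474135e-01,  2.52963153e-01,
       
[... 272 characters left out ...]
])}
{'t': 0.1, 'joint_pos': array([-9.78872468e-01,  3.59292864e-01,  1.11392179e-02, -3.10821202e-04,
       -1.22409429e+00, -2.88095658e-01]), 'qvel': array([-8.85495078e-05, -2.41209077e-03,  3.02423371e-03,  3.89391799e-04,
       -6.41881116e-04,  6.06097994e-04]), 'tau': array([-3.26127563e-03, -5.84162664e+01,  2.93748540e+01,  7.01573879e+00,
        1.00469420e-02, -8.46623448e-05]), 'tcp_pos': array([ 201.78084914, -643.66980542,  225.72554784]), 'eef_rot': array([-1.51278118e-01,  9.88490962e-01,  7.18913299e-04, -1.76949732e-04]), 'contact_force': array([-0.11544661,  0.02583114, -0.79530553]), 'moment': array([-0.05292826,  0.01784558,  0.01716494]), 'width': 87.60751756659808}
```

View pics/top0.png

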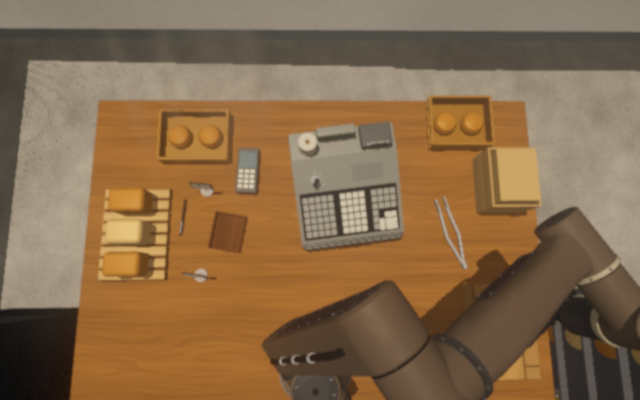

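View pics/side0.png

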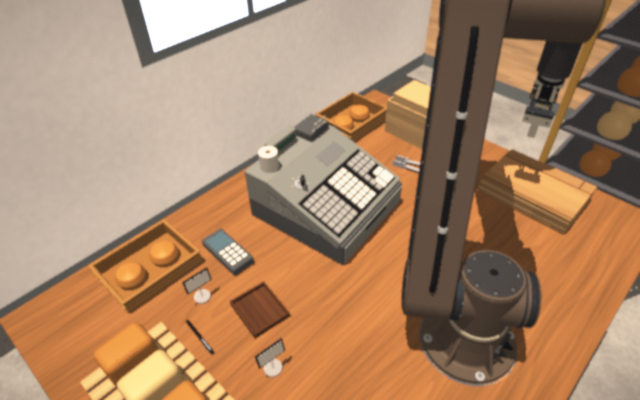

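The top view shows the register with its lock near (316,181) and the total key near (388,218). The tray is at (228,232) and the signs at (206,190) and (200,275). In the side view the lock is near (302,183) and the total key near (381,175).

```bash
cat > h.py <<'E'
from plant import bot
import numpy as np, cv2
from scipy.spatial.transform import Rotation as R
def cam(name, st=None):
    c=bot.get_calibration(name)
    K=np.array([[c["fx"],0,c["cx"]],[0,c["fy"],c["cy"]],[0,0,1]])
    if name=="wrist":
        T=np.eye(4); T[:3,:3]=R.from_quat(st["eef_rot"]).as_matrix(); T[:3,3]=st["tcp_pos"]
        W=T@c["T_tool_cam"]
    else: W=np.linalg.inv(c["view"])
    return K,W
def ray(C,uv):
    K,W=C; d=np.linalg.inv(K)@[uv[0],uv[1],1]; d=W[:3,:3]@[d[0],-d[1],-d[2]]
    return W[:3,3],d/np.linalg.norm(d)
def onplane(C,uv,p0,n=(0,0,1)):
    o,d=ray(C,uv); n=np.array(n,float); return o+d*(n@(np.array(p0)-o))/(n@d)
def onz(C,uv,z): return onplane(C,uv,[0,0,z])
def tri(rays):
    A=sum(np.eye(3)-np.outer(d,d) for o,d in rays); b=sum((np.eye(3)-np.outer(d,d))@o for o,d in rays)
    p=np.linalg.solve(A,b); return p,[np.linalg.norm(np.cross(p-o,d)) for o,d in rays]
def proj(C,p):
    K,W=C; q=np.linalg.inv(W)@np.r_[p,1]; q=K@[q[0],-q[1],-q[2]]; return q[:2]/q[2]
def frc():
    return np.round(bot.read_state()["contact_force"],1)
E
python3 - <<'E'
from h import *
np.set_printoptions(precision=1,suppress=True)
T,S=cam("top"),cam("side")
for n,a,b in [("lock/key",(316,181),(303,183)),("total",(388.5,219),(381,176))]:
    print(n,tri([ray(T,a),ray(S,b)]))
print("deck corners",onz(T,(290,132),190),onz(T,(393,123),190))
for n,uv,z in [("tray",(228,232),15),("signA",(200,275),0),("signB",(206,190),0),("roll",(307,142),240),("term",(247,171),30)]: print(n,onz(T,uv,z))
print("tray side",onz(S,(260,309),15))
for uv in [(216,211),(246,217),(240,251),(209,244)]: print(onz(T,uv,20))
E
```

```text
lock/key (array([594.1,  -7.3, 175.8]), [np.float64(4.060421669944304), np.float64(4.060421669944203)])
total (array([ 481.1, -242.9,  118.2]), [np.float64(1.8836735360176677), np.float64(1.8836735360176913)])
deck corners [755.1  77.8 190. ] [ 785.8 -254.4  190. ]
tray [453.2 301.3  15. ]
signA [306.7 395.4   0. ]
signB [605.8 388.1   0. ]
roll [705.1  22.5 240. ]
term [667.9 238.7  30. ]
tray side [449.6 303.8  15. ]
[526.6 344.6  20. ]
[505.  239.5  20. ]
[387.  256.9  20. ]
[411.6 364.   20. ]
```

```bash
cat >> h.py <<'E'
import json,os
P=dict(yaw=0.092,lock=[594,-7,171],total=[481,-243,124])
if os.path.exists("p.json"): P.update(json.load(open("p.json")))
def reg(yaw=None):  # columns lock x,y,z
    yaw=P["yaw"] if yaw is None else yaw
    return R.from_euler("z",yaw).as_matrix()@R.from_euler("y",-np.radians(20)).as_matrix()
L=reg(); N=L[:,2]
def tool(m,flip):  # orientation for key angle m; flip False: tool x=-keyx
    kx=np.cos(m)*L[:,0]-np.sin(m)*L[:,1]; s=1 if flip else -1
    x=s*kx; z=-N; return R.from_matrix(np.column_stack([x,np.cross(z,x),z])).as_quat()
E
python3 - <<'E'
from h import *
np.set_printoptions(precision=2,suppress=True)
print(L)
for f in (False,True):
    for m in (-.4,0,.7,1.4,2.25):
        for h in (6,100):
            print(f,m,h,bot.solve_ik(np.array(P["lock"])+h*N,tool(m,f)))
for a in (0,.6,1.2,1.57):
  for flip in (1,-1):
    t=np.radians(45); z=np.array([np.cos(a)*np.sin(t),np.sin(a)*np.sin(t),-np.cos(t)])
    y=np.array([-np.sin(a),np.cos(a),0])*flip; x=np.cross(y,z)
    print("tray",a,flip,x,bot.solve_ik(np.array([453,302,35]),R.from_matrix(np.column_stack([x,y,z])).as_quat()))
for m in (0,1.57,-1.57,3.14): print("total",m,bot.solve_ik(np.array(P["total"]),tool(m,False)))
E
```

```text
[[ 0.94 -0.09 -0.34]
 [ 0.09  1.   -0.03]
 [ 0.34  0.    0.94]]
False -0.4 6 [ 0.38  0.07 -0.62  0.18 -0.56 -1.6 ]
False -0.4 100 [ 0.4  -0.07 -0.52  0.15 -0.79 -1.57]
False 0 6 [ 0.38  0.07 -0.62  0.18 -0.56 -2.  ]
False 0 100 [ 0.4  -0.07 -0.52  0.15 -0.79 -1.97]
False 0.7 6 [ 0.38  0.07 -0.62  0.18 -0.56 -2.7 ]
False 0.7 100 [ 0.4  -0.07 -0.52  0.15 -0.79 -2.67]
False 1.4 6 [ 0.38  0.07 -0.62  0.18 -0.56  2.89]
False 1.4 100 [ 0.4  -0.07 -0.52  0.15 -0.79  2.91]
False 2.25 6 [ 0.38  0.07 -0.62  0.18 -0.56  2.04]
False 2.25 100 [ 0.4  -0.07 -0.52  0.15 -0.79  2.06]
True -0.4 6 [ 0.38  0.07 -0.62  0.18 -0.56  1.54]
True -0.4 100 [ 0.4  -0.07 -0.52  0.15 -0.79  1.57]
True 0 6 [ 0.38  0.07 -0.62  0.18 -0.56  1.14]
True 0 100 [ 0.4  -0.07 -0.52  0.15 -0.79  1.17]
True 0.7 6 [ 0.38  0.07 -0.62  0.18 -0.56  0.44]
True 0.7 100 [ 0.4  -0.07 -0.52  0.15 -0.79  0.47]
True 1.4 6 [ 0.38  0.07 -0.62  0.18 -0.56 -0.26]
True 1.4 100 [ 0.4  -0.07 -0.52  0.15 -0.79 -0.23]
True 2.25 6 [ 0.38  0.07 -0.62  0.18 -0.56 -1.11]
True 2.25 100 [ 0.4  -0.07 -0.52  0.15 -0.79 -1.08]
tray 0 1 [-0.71  0.   -0.71] None
tray 0 -1 [0.71 0.   0.71] None
tray 0.6 1 [-0.58 -0.4  -0.71] [ 0.19  0.25 -0.76 -2.14 -0.34  0.89]
tray 0.6 -1 [0.58 0.4  0.71] [ 0.19  0.25 -0.76 -2.14 -0.34 -2.25]
tray 1.2 1 [-0.26 -0.66 -0.71] [ 0.29  0.31 -0.53 -1.31 -0.62  0.42]
tray 1.2 -1 [0.26 0.66 0.71] [ 0.29  0.31 -0.53 -1.31 -0.62 -2.72]
tray 1.57 1 [-0.   -0.71 -0.71] [ 0.28  0.41 -0.38 -1.08 -0.88  0.5 ]
tray 1.57 -1 [0.   0.71 0.71] [ 0.28  0.41 -0.38 -1.08 -0.88 -2.65]
total 0 [-0.18  0.09 -0.6  -0.17 -0.56 -1.17]
total 1.57 [-0.18  0.09 -0.6  -0.17 -0.56 -2.74]
total -1.57 [-0.18  0.09 -0.6  -0.17 -0.56  0.4 ]
total 3.14 [-0.18  0.09 -0.6  -0.17 -0.56  1.97]
```

Run:
```python
from h import *
np.set_printoptions(precision=1,suppress=True)
s=bot.read_state(); p=s["tcp_pos"].copy(); p[2]=340
bot.line_to(p,velocity=250)
for n,m,h in (("total",1.57,110),("lock",.7,110)):
    bot.move_ptp(np.array(P[n])+h*N,tool(m,True))
    bot.pause(.2); st=bot.read_state(); im=bot.camera("wrist"); cv2.imwrite(f"pics/w_{n}.png",im[:,:,::-1])
    json.dump(dict(tcp_pos=list(st["tcp_pos"]),eef_rot=list(st["eef_rot"])),open(f"st_{n}.json","w"))
    print(n,st["t"],st["tcp_pos"],np.array(P[n])+h*N, proj(cam("wrist",st),P[n]),st["contact_force"])
```

```text
total 2.6333 [ 443.6 -247.1  227.3] [ 443.5 -246.5  227.4] [323.7 191.6] [-0.8  0.1 -0.7]
lock 3.9167 [556.3 -11.7 274.2] [556.5 -10.5 274.4] [322.6 191.6] [-0.5  0.  -0.1]
```

View pics/w_total.png

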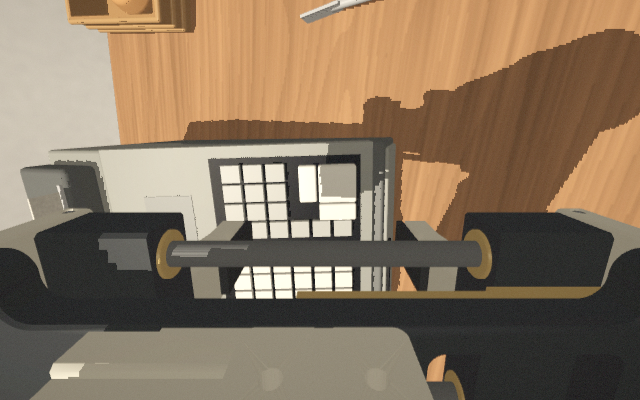

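View pics/w_lock.png

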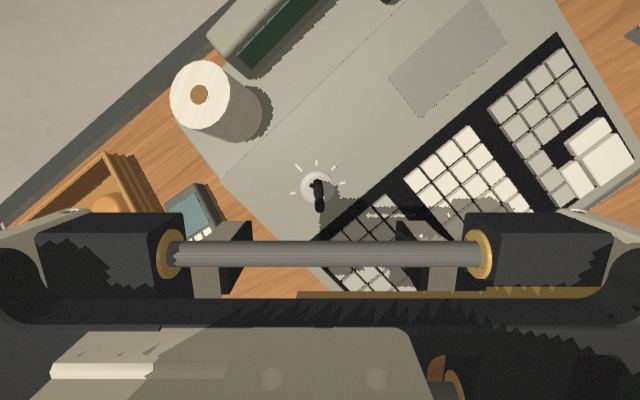

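Run:
```python
import cv2,numpy as np
a=cv2.imread("pics/w_total.png")[145:245,280:380]; b=cv2.imread("pics/w_lock.png")[145:245,270:370]
f=lambda x:cv2.resize(x,(400,400),interpolation=cv2.INTER_NEAREST)
cv2.imwrite("pics/crop.png",np.hstack([f(a),f(b)]))
```

```text
(no output)
```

View pics/crop.png

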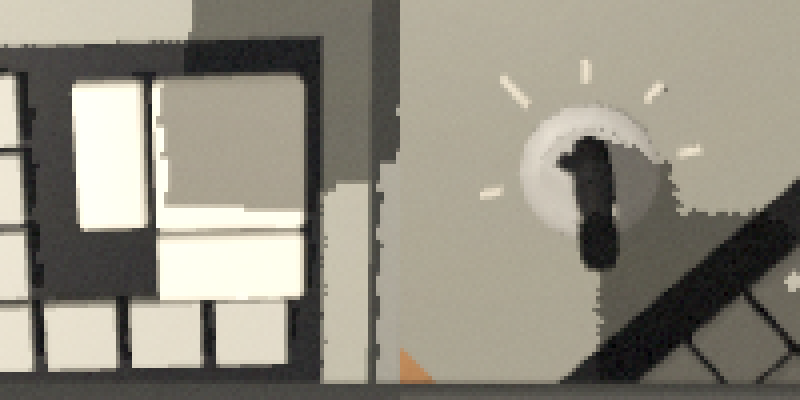

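The left crop shows the total cap, 38 px square, centred at about (337.3,182.8). Charge is to its left, which is up the slope, and subtotal is below it. The right crop shows the lock ring centred near (317.5,188.3), with the key's blade plane aligned with the jaws' closing plane.

Run:
```python
from h import *
np.set_printoptions(precision=2,suppress=True)
S={n:{k:np.array(v) for k,v in json.load(open(f"st_{n}.json")).items()} for n in("lock","total")}
Cl,Ct=cam("wrist",S["lock"]),cam("wrist",S["total"])
lock=onz(Cl,(317.5,188.3),171); print("lock",lock)
T0=cam("top");S0=cam("side"); print("in top",proj(T0,lock),"side",proj(S0,lock))
pan=lock-6*N
tot=onplane(Ct,(337.3,182.8),pan+12*N,N); print("total",tot, "from lock, lock frame",L.T@(tot-lock))
w=[onplane(Ct,(280+u/4,145+v/4),pan+12*N,N) for u,v in((153,75),(305,73),(305,228),(155,230))]
print("cap sides",[np.linalg.norm(w[i]-w[i-1]) for i in range(4)])
def yaw(a,b):
    d=b-a; d=d/np.linalg.norm(d); return d
def chk(C,a,b,p):
    d=L.T@(onplane(C,b,p,N)-onplane(C,a,p,N)); return d, np.arctan2(d[1],d[0])
print("panel right edge",chk(Ct,(360,154),(209,159.5),pan))
print("cap right",chk(Ct,(280+305/4,145+73/4),(280+153/4,145+75/4),pan+12*N))
print("crease",chk(Cl,(402,2),(225,177),pan))
# off mark dir
for n,(u,v) in dict(prog=(490,193),off=(515,90),m7=(586,72),m14=(655,92),m21=(690,152)).items():
    d=L.T@(onplane(Cl,(270+(u-400)/4,145+v/4),pan,N)-lock); print(n,d,-np.arctan2(d[1],d[0]))
```

```text
lock [599.67  -4.4  171.  ]
in top [315.85 180.65] side [299.67 183.6 ]
total [ 468.69 -253.75  121.57] from lock, lock frame [-161.   -236.26    6.  ]
cap sides [np.float64(39.071371573633904), np.float64(36.745906542458975), np.float64(39.054065424803476), np.float64(37.59859293943349)]
panel right edge (array([151.86,   5.18,   0.  ]), np.float64(0.0340851653020568))
cap right (array([36.74,  0.4 ,  0.  ]), np.float64(0.01097315142930106))
crease (array([ -9.44, 229.55,  -0.  ]), np.float64(1.6118764611652845))
prog [11.71 24.13 -6.  ] -1.1190654842111176
off [27.58  1.39 -6.  ] -0.050189759155460346
m7 [ 19.45 -15.22  -6.  ] 0.6641334390097657
m14 [  4.34 -25.18  -6.  ] 1.4000422212283374
m21 [-13.35 -22.08  -6.  ] 2.114576313536576
```

```bash
python3 - <<'E'
import json; json.dump(dict(yaw=0.126,lock=[599.7,-4.4,171.0]),open("p.json","w"))
E
python3 - <<'E'
from h import *
np.set_printoptions(precision=2,suppress=True)
S={k:np.array(v) for k,v in json.load(open("st_total.json")).items()}
lock=np.array(P["lock"])
tot=onplane(cam("wrist",S),(337.3,182.8),lock+6*N,N); print("total",tot,L.T@(tot-lock))
d=json.load(open("p.json")); d["total"]=list(tot); json.dump(d,open("p.json","w"))
bot.move_gripper(36)
q=tool(.7,True)
bot.move_ptp(lock+60*N,q)
st=bot.read_state(); cv2.imwrite("pics/w_near.png",bot.camera("wrist")[:,:,::-1]); f0=st["contact_force"]
bot.line_to(lock+15*N,velocity=60)
bot.line_to(lock+4*N,velocity=25); bot.pause(.1)
print("down",L.T@(bot.read_state()["contact_force"]-f0))
bot.move_gripper(0,force=12); bot.pause(.2)
s=bot.read_state(); print("grip",s["t"],s["width"],L.T@(s["contact_force"]-f0),s["moment"],L.T@(s["tcp_pos"]-lock))
E
```

```text
total [ 469.43 -253.08  118.97] [-168.61 -230.34    6.  ]
down [-0.81  0.35 -0.65]
grip 7.6917 9.077833104833763 [ 0.14  0.1  -1.8 ] [-0.15  1.29  0.02] [0.03 0.01 4.02]
```

View pics/w_near.png

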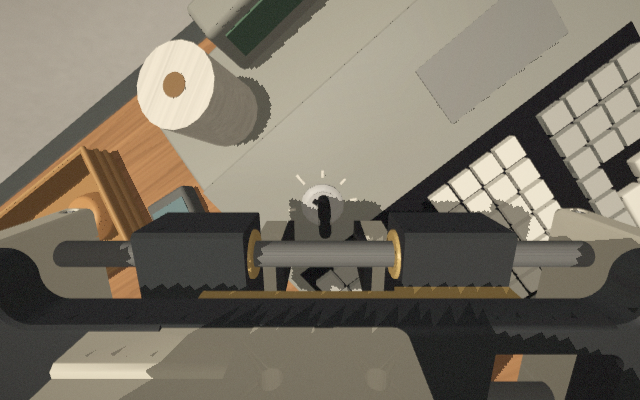

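The view shows the key centred between the jaws. The grip width of 9.08 mm matches the head thickness, and side forces are near zero. Next I turn the key to the stop.

```bash
cat >> h.py <<'E'
def turn(m0,m1,pos,step=0.175,v=40):
    n=max(1,int(np.ceil(abs(m1-m0)/step)))
    for m in np.linspace(m0,m1,n+1)[1:]:
        bot.line_to(pos,velocity=v,ori=tool(m,True))
        s=bot.read_state(); print("m=%.2f t=%.2f F(lock)"%(m,s["t"]),np.round(L.T@s["contact_force"],1),"Mz %.2f"%(N@s["moment"]), "w %.1f"%s["width"], np.round(L.T@(s["tcp_pos"]-pos),1))
E
python3 - <<'E'
from h import *
lock=np.array(P["lock"])
turn(.7,2.1,lock+4*N,.35)
turn(2.1,2.24,lock+4*N,.05)
bot.pause(.25)
s=bot.read_state(); print(s["t"],N@s["moment"],s["joint_pos"])
cv2.imwrite("pics/w_turned.png",bot.camera("wrist")[:,:,::-1])
E
```

```text
m=0.98 t=8.12 F(lock) [ 2.7  1.6 -1.8] Mz 0.04 w 8.9 [0.8 0.3 0.1]
m=1.26 t=8.56 F(lock) [ 3.9  1.4 -2.1] Mz 0.06 w 8.8 [0.6 0.2 0.1]
m=1.54 t=8.99 F(lock) [ 4.1 -0.3 -2.7] Mz -0.01 w 9.1 [0.5 0.  0.1]
m=1.82 t=9.43 F(lock) [ 5.4 -0.6 -2.6] Mz 0.03 w 9.0 [ 0.3 -0.1  0.1]
m=2.10 t=9.86 F(lock) [ 4.9 -1.5 -0.7] Mz 0.01 w 8.6 [ 0.2 -0.2  0.1]
m=2.15 t=10.11 F(lock) [ 4.5 -2.3 -2.3] Mz 0.01 w 9.1 [ 0.1 -0.2  0.1]
m=2.19 t=10.36 F(lock) [ 4.9 -1.9 -0.8] Mz 0.02 w 8.7 [ 0.1 -0.3  0.1]
m=2.24 t=10.61 F(lock) [ 4.3 -2.9 -1.7] Mz 0.05 w 9.1 [ 0.1 -0.2  0.1]
10.8583 0.07342855194871756 [ 0.36982832  0.08539669 -0.59449211  0.15740774 -0.55692272 -1.0287906 ]
```

Run:
```python
from h import *
lock=np.array(P["lock"])
m=2.24
while m<2.5:
    turn(m,m+.04,lock+4*N,.1); m+=.04; bot.pause(.15)
    s=bot.read_state(); M=N@s["moment"]; print("%.2f %.3f"%(m,M))
    if M>.25: break
bot.pause(.2); cv2.imwrite("pics/w_turned2.png",bot.camera("wrist")[:,:,::-1])
```

```text
m=2.28 t=11.16 F(lock) [ 4.4 -2.4 -1.9] Mz 0.08 w 9.0 [ 0.  -0.2  0.1]
2.28 0.031
m=2.32 t=11.56 F(lock) [ 4.5 -2.  -1.2] Mz 0.01 w 9.1 [-0.  -0.2  0.1]
2.32 -0.014
m=2.36 t=11.96 F(lock) [ 4.3 -3.  -1.8] Mz 0.09 w 9.3 [ 0.1 -0.3  0.1]
2.36 0.062
m=2.40 t=12.36 F(lock) [ 4.6 -3.6 -0.5] Mz 0.07 w 9.2 [ 0.2 -0.3  0.1]
2.40 0.068
m=2.44 t=12.76 F(lock) [ 5.2 -4.4 -2.1] Mz 0.10 w 8.8 [ 0.1 -0.4  0.1]
2.44 0.073
m=2.48 t=13.16 F(lock) [ 3.9 -4.6 -1.2] Mz 0.10 w 9.1 [ 0.2 -0.5  0.2]
2.48 0.093
m=2.52 t=13.56 F(lock) [ 5.  -4.7 -1.8] Mz 0.15 w 8.9 [ 0.2 -0.5  0.2]
2.52 0.146
```

Run:
```python
from h import *
lock=np.array(P["lock"])
bot.move_gripper(36); bot.pause(.1)
bot.line_to(lock+15*N,velocity=60)
bot.line_to(lock+100*N,velocity=200,ori=tool(2.1,True)); bot.pause(.1)
st=bot.read_state(); im=bot.camera("wrist")[:,:,::-1]
print(st["t"],proj(cam("wrist",st),lock))
a=np.array(proj(cam("wrist",st),lock)).astype(int)
c=im[a[1]-55:a[1]+55,a[0]-55:a[0]+55]
cv2.imwrite("pics/k1.png",cv2.resize(c,(550,550),interpolation=cv2.INTER_NEAREST))
json.dump(dict(tcp_pos=list(st["tcp_pos"]),eef_rot=list(st["eef_rot"])),open("st_k1.json","w"))
```

```text
15.7583 [322.86481825 194.25015397]
```

View pics/k1.png

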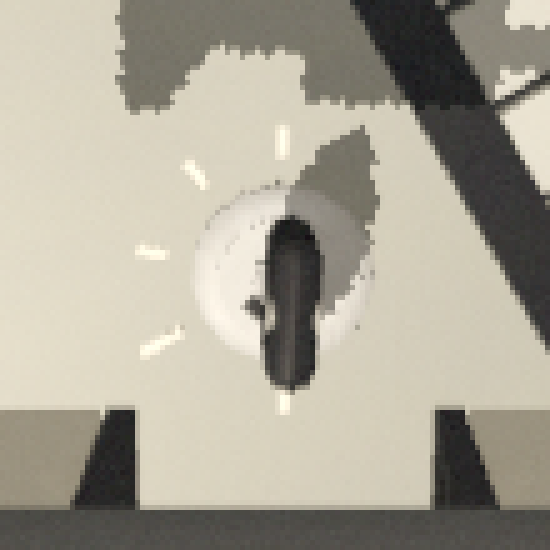

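The crop shows the key along the 2.1 mark line, within about 0.05 rad, so the rotor is at the stop. Next I press the total key with closed fingers, offset down the slope and to the right, away from its neighbours.

Run:
```python
from h import *
tot=np.array(P["total"])-8*L[:,0]-3*L[:,1]; q=tool(1.57,True)
bot.line_to(np.array(P["lock"])+130*N,velocity=250); bot.move_gripper(0,force=12)
bot.move_ptp(tot+80*N,q)
bot.line_to(tot+6*N,velocity=120); bot.pause(.15)
f0=bot.read_state()["contact_force"]
for h in np.arange(3,-9,-.75):
    bot.line_to(tot+h*N,velocity=15); s=bot.read_state(); f=L.T@(s["contact_force"]-f0)
    print("%.2f t=%.2f"%(h,s["t"]),np.round(f,1),"%.2f"%(N@(s["tcp_pos"]-tot)))
    if f[2]>9: break
bot.pause(.3); s=bot.read_state(); print(L.T@(s["contact_force"]-f0),N@(s["tcp_pos"]-tot))
bot.line_to(tot+60*N,velocity=150); print(bot.read_state()["t"])
```

```text
3.00 t=19.37 [-0.4  1.  -0.8] 3.02
2.25 t=19.62 [ 0.4  0.9 -0. ] 2.19
1.50 t=19.87 [-1.7  0.3  0.3] 1.44
0.75 t=20.12 [-0.2 -0.3 -0.1] 0.70
0.00 t=20.37 [-0.4  0.6  1.3] 0.05
-0.75 t=20.62 [0.5 0.5 1.9] -0.73
-1.50 t=20.87 [-0.6  0.6  1.1] -1.48
-2.25 t=21.12 [-1.4  1.1  1.1] -2.23
-3.00 t=21.37 [0.3 0.9 2.7] -2.99
-3.75 t=21.62 [0.6 0.3 3.3] -3.73
-4.50 t=21.87 [0.  1.6 4.5] -4.32
-5.25 t=22.12 [-1.5  3.  13.5] -4.50
[-1.3397418   3.17088202 13.70354542] -4.527692062973684
23.0
```

The total key bottomed at 4.5 mm (13 N), so the press is done. Now back to the key, turn to Off and feel for the notch.

```bash
cat >> h.py <<'E'
def pull(m,h1=14,lim=6):
    lock=np.array(P["lock"]); bot.pause(.15); f0=np.mean([bot.read_state()["contact_force"] for _ in range(3)],0)
    for h in np.arange(5,h1+.1,1.):
        bot.line_to(lock+h*N,velocity=15); s=bot.read_state(); f=L.T@(s["contact_force"]-f0)
        print("  pull m=%.2f h=%.0f t=%.1f"%(m,h,s["t"]),np.round(f,1),"Mz %.2f"%(N@s["moment"]),"w %.1f"%s["width"])
        if f[2]<-lim: bot.line_to(lock+4*N,velocity=20); return False
    return True
E
python3 - <<'E'
from h import *
lock=np.array(P["lock"]); q=tool(2.12,True)
bot.line_to(np.array(P["total"])+110*N,velocity=250); bot.move_gripper(36)
bot.move_ptp(lock+70*N,q)
bot.line_to(lock+15*N,velocity=120); bot.line_to(lock+4*N,velocity=40)
bot.move_gripper(0,force=30); bot.pause(.1); s=bot.read_state(); print(s["t"],s["width"],L.T@s["contact_force"])
turn(2.12,.2,lock+4*N,.4)
print(pull(.2))
E
```

```text
27.0917 8.927471127227065 [-0.49361679  0.04036966  1.28326544]
m=1.74 t=27.62 F(lock) [-3.4  2.2  4.3] Mz -0.01 w 8.8 [-0.6 -0.  -0. ]
m=1.35 t=28.16 F(lock) [-3.5  0.9  4.8] Mz -0.01 w 9.2 [-0.6 -0.2 -0.1]
m=0.97 t=28.69 F(lock) [-3.5 -0.8  4.7] Mz -0.11 w 8.8 [-0.4 -0.3 -0. ]
m=0.58 t=29.23 F(lock) [-3.3 -3.   2.9] Mz -0.02 w 8.8 [-0.2 -0.3 -0. ]
m=0.20 t=29.76 F(lock) [-2.2 -4.4  1.5] Mz -0.03 w 8.7 [ 0.2 -0.1 -0. ]
  pull m=0.20 h=5 t=30.2 [-1.   3.1 -2.7] Mz 0.01 w 8.6
  pull m=0.20 h=6 t=30.4 [ 0.2  1.6 -6.7] Mz -0.06 w 8.7
False
```

Run:
```python
from h import *
lock=np.array(P["lock"]); m=.2
for n in (.03,-.12,-.25):
    turn(m,n,lock+4*N,.4); m=n
    ok=pull(n,lim=8)
    if ok: break
print(ok,m,bot.read_state()["t"])
```

```text
m=0.03 t=30.98 F(lock) [ 0.  -3.9 -0.9] Mz -0.08 w 8.9 [ 0.1 -0.1  0.1]
  pull m=0.03 h=5 t=31.4 [-0.6 -0.5  1.3] Mz -0.02 w 9.0
  pull m=0.03 h=6 t=31.6 [ 0.  -0.  -4.1] Mz -0.04 w 8.8
  pull m=0.03 h=7 t=31.9 [ 1.6 -1.  -7.8] Mz 0.02 w 8.8
  pull m=0.03 h=8 t=32.1 [  3.1  -0.8 -13.2] Mz 0.02 w 9.1
m=-0.12 t=32.77 F(lock) [ 0.  -4.6 -1.8] Mz -0.03 w 9.0 [ 0.3 -0.   0.2]
  pull m=-0.12 h=5 t=33.2 [-0.2  1.3  0.7] Mz -0.00 w 8.8
  pull m=-0.12 h=6 t=33.4 [-0.7  1.4 -1.3] Mz 0.01 w 9.1
  pull m=-0.12 h=7 t=33.7 [-3.   5.6  1.7] Mz 0.06 w 8.7
  pull m=-0.12 h=8 t=33.9 [-3.3  8.8  3.8] Mz 0.03 w 8.7
  pull m=-0.12 h=9 t=34.2 [-1.2 11.3  2.6] Mz 0.12 w 8.9
  pull m=-0.12 h=10 t=34.4 [-2.3 10.2  1. ] Mz 0.01 w 8.8
  pull m=-0.12 h=11 t=34.7 [-1.6 10.3  0.6] Mz 0.10 w 9.0
  pull m=-0.12 h=12 t=34.9 [-1.3 10.4  1.4] Mz 0.10 w 8.6
  pull m=-0.12 h=13 t=35.2 [-1.   6.4  3. ] Mz 0.04 w 8.7
  pull m=-0.12 h=14 t=35.4 [-0.1  5.1  0.8] Mz 0.08 w 8.8
True -0.12 35.425
```

Run:
```python
from h import *
np.set_printoptions(precision=2,suppress=True)
lock=np.array(P["lock"])
for h in (18,24,30,60,100):
    bot.line_to(lock+h*N,velocity=40 if h<31 else 150); s=bot.read_state(); print(h,np.round(L.T@s["contact_force"],1),"w %.1f"%s["width"],s["t"])
a=1.3;t=np.radians(45); z=np.array([np.cos(a)*np.sin(t),np.sin(a)*np.sin(t),-np.cos(t)])
y=-np.array([-np.sin(a),np.cos(a),0]); x=np.cross(y,z); q=R.from_matrix(np.column_stack([x,y,z])).as_quat()
H=np.array([np.cos(a),np.sin(a),0])
p=np.array([455,302,0])-8*H
print(s["joint_pos"])
for zz in (200,100,29): print(bot.solve_ik(p+[0,0,zz],q))
bot.line_to(s["tcp_pos"]+[0,0,50],velocity=200)
bot.move_ptp(p+[0,0,200],q); bot.pause(.2)
s=bot.read_state(); print(s["t"],s["width"],s["tcp_pos"])
top=bot.camera("top"); sd=bot.camera("side")
cv2.imwrite("pics/held.png",np.hstack([cv2.resize(top[120:300,150:350,::-1],(400,360)),cv2.resize(sd[150:350,180:380,::-1],(400,360))]))
json.dump(dict(p=list(p),q=list(q)),open("tray.json","w"))
```

```text
18 [-0.1  0.1 -1.5] w 8.8 35.675
24 [ 0.2 -0.1 -0.9] w 8.6 35.975
30 [-0.7 -0.  -1.2] w 8.7 36.275
60 [ 0.2  0.5 -0.2] w 8.7 36.625
100 [-0.1  0.2 -0.3] w 9.0 37.0417
[ 0.39 -0.06 -0.51  0.13 -0.79  1.35]
[ 0.42  0.01 -0.43 -0.89 -0.78  3.  ]
[ 0.33  0.19 -0.48 -1.09 -0.72 -2.95]
[ 0.26  0.35 -0.49 -1.25 -0.7  -2.67]
39.0833 9.041890701098179 [452.96 294.09 200.07]
```

View pics/held.png

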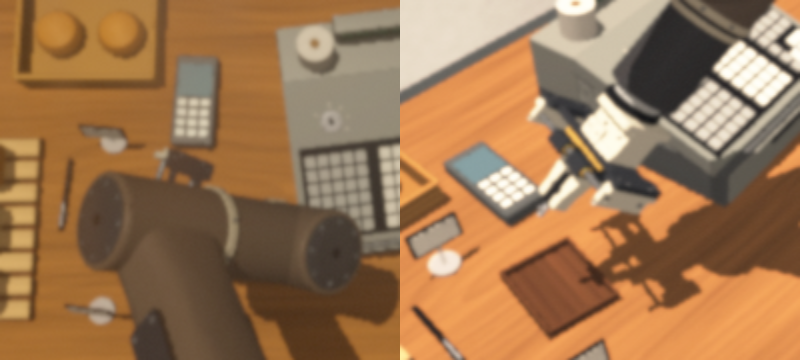

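The lock is empty at (331,120) in the left crop, and the key is held in the jaws. J6 is near its range limit in this pose, so I'll use the a = 1.57 approach instead, turning the wrist while still high.

Run:
```python
from h import *
np.set_printoptions(precision=2,suppress=True)
a=1.6;t=np.radians(45); z=np.array([np.cos(a)*np.sin(t),np.sin(a)*np.sin(t),-np.cos(t)])
y=-np.array([-np.sin(a),np.cos(a),0]); x=np.cross(y,z)
H=np.array([np.cos(a),np.sin(a),0]); p=np.array([455,302,0])-8*H
best=None
for s in (1,-1):
    q=R.from_matrix(np.column_stack([s*x,s*y,z])).as_quat()
    J=[bot.solve_ik(p+[0,0,zz],q) for zz in (220,190,150,100,29)]
    print(s,[None if j is None else round(float(j[5]),2) for j in J])
    if best is None and all(j is not None for j in J) and np.ptp([j[5] for j in J])<1.5: best=q
q=best; print(q)
bot.move_ptp(p+[0,0,220],q); print(bot.read_state()["t"])
bot.line_to(p+[0,0,60],velocity=120); bot.pause(.1); f0=bot.read_state()["contact_force"]
for zz in np.arange(44,23,-2.):
    bot.line_to(p+[0,0,zz],velocity=40); s=bot.read_state(); f=s["contact_force"]-f0; print(zz,np.round(f,1),round(s["t"],2))
    if f[2]>4: break
bot.move_gripper(45); bot.pause(.4)
bot.line_to(p+[0,0,zz]-60*z,velocity=100)
bot.line_to(p+[0,-60,200],velocity=200)
s=bot.read_state(); print(s["t"],s["contact_force"],s["joint_pos"])
```

```text
1 [None, -3.0, -2.91, -2.79, -2.62]
-1 [0.08, 0.14, 0.23, 0.35, 0.53]
[ 0.66 -0.64 -0.27 -0.27]
41.65
44.0 [ 1.2 -0.2  0.8] 43.78
42.0 [0.8 0.7 0.4] 44.03
40.0 [0.  0.2 0.4] 44.28
38.0 [0.1 0.1 1.1] 44.53
36.0 [0.5 0.7 0.3] 44.78
34.0 [ 0.2 -0.1  1. ] 45.03
32.0 [1.1 0.7 0.6] 45.28
30.0 [0.8 0.7 1.1] 45.53
28.0 [ 0.9 -0.8  0.9] 45.78
26.0 [-0.3  0.1  0.4] 46.03
24.0 [ 1.4 -0.6  1.8] 46.28
49.0667 [-0.65 -0.3  -0.77] [ 0.2   0.15 -0.29 -0.87 -1.15  0.21]
```

Run:
```python
from h import *
np.set_printoptions(precision=1,suppress=True)
s=bot.read_state(); j=np.array(s["joint_pos"]); j[0]-=.7; bot.move_joints(j); bot.pause(.2)
sd=bot.camera("side"); tp=bot.camera("top")
cv2.imwrite("pics/end.png",np.hstack([cv2.resize(tp[170:290,170:320,::-1],(400,320),interpolation=cv2.INTER_CUBIC),cv2.resize(sd[255:375,200:350,::-1],(400,320),interpolation=cv2.INTER_CUBIC)]))
s=bot.read_state(); print(s["t"],s["tcp_pos"],s["contact_force"],s["width"])
```

```text
50.675 [ 498.7 -113.   198.8] [ 0.  -0.6 -0.7] 45.32751506308744
```

View pics/end.png

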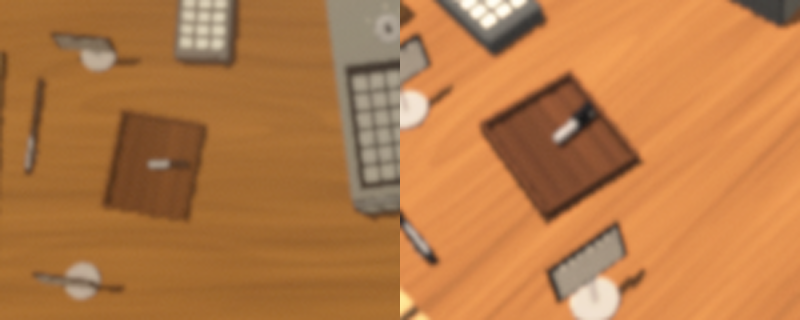

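The key lies flat in the tray: the stem and head span 148–190 px in the left crop, about 52 mm, which is its full length. The signs, pen and terminal are undisturbed, and the arm is clear.

```bash
python3 -c "
from plant import bot
bot.close_job(); print(bot.read_state()['t'])"
```

```text
the job is handed in; nothing more can be done
the job is handed in; nothing more can be done
```

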